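# Press the pallet down and slide it home under the leaf spring

### The job

Load the engraving fixture without grasping anything: with the fingertips, press the aluminium pallet down hard on its thin rear ledge so that the sprung bed sinks, and keep it pressed while you slide it forward under the bridge and its drag leaf spring until it is fully home against the end stop. Then let go, so that the bed clamps the pallet up under the bridge; do not pick the pallet up, and leave the bench block, tin and wire spool where they are.

Things in the scene. Friction and masses are not known exactly. Their poses are not given: they have to be found in the camera images.
- fixture: Dark steel engraving fixture fixed on the bench, base 220 (x) x 100 (y) x 12 mm. Origin: centre of the base's underside, on the bench; +x is the way the pallet slides in (roughly away from the robot), z up. In front of the bridge it is open from above. End stop: near face at x = 95 mm, top at z = 46 mm.
- bridge (a point): Middle of the underside of the rigid bridge over the bed: fixture x = 49, y = 0, z = 38 mm. The bridge is 14 mm in x (from x = 42 to 56 mm), 94 mm wide, top at z = 52 mm (screw heads 55 mm). The pallet's front clears it only when the bed is down more than 5 mm; 7 to 8 mm is comfortable.
- bed (a joint): Depth (m) the sprung bed is pressed down, 0 (up, at the start) to 0.010. A steel tray 198 x 67 mm, top face at fixture z = 30 mm when up; moves straight down, cannot tilt; 4 mm flanges guide the pallet, 1.5 mm play each side. Yields at about 4 N, needs about 10 N for 5 mm, 16 N to bottom, springs back. Stays at 5 mm once the pallet is loaded and let go.
- leaf (a joint): Angle (rad) of the drag leaf spring: 0 hanging free, grows as the pallet lifts its nose. Steel leaf 34 mm wide hinged at the far side of the bridge, sloping down along +x to a round nose at fixture x = 84 mm, z = 33 mm. Presses on the pallet's top with 2 to 5 N; yields as the pallet runs into it.
- pallet: Loose aluminium pallet 110 (x) x 56 (y) mm, about 0.25 kg, on the bed, x as the fixture's. Origin: centre of underside. Front part (x -15 to 55 mm) 13 mm thick, round brass inlay; rear (x -55 to -15 mm) a grooved ledge 7 mm thick: the 6 mm step at x = -15 mm can be pushed. Starts at fixture x = -42 to -20 mm; home at x = 40 mm, its step 17 mm short of the bridge.
- bench_block: Loose square steel bench block 65 x 65 x 19 mm, a bystander on the right. Origin: centre of its underside.
- tin: Loose round lidded tin, 51 mm across, 25 mm high, a bystander on the right. Origin: centre of its underside.
- spool: Loose spool of copper wire, 54 x 48 x 40 mm, a bystander on the left. Origin: centre of its underside.

How it is judged:
By the outcome, as a careful person would: the job done as asked, in the order asked, and still so for the second after the job is handed in, with the robot touching nothing.
It also fails if it takes over 35 s, if anything falls off the work surface, if the arm or the gripper's body presses on something with over 40 N, if the wrist force passes 120 N, or if a joint passes its speed limit or range.

### The arm

A 6-joint arm with a two-finger parallel gripper is mounted at the origin on a cart in front of the work surface, level with it; the furniture and walls round the work are solid. World frame = base frame: x ahead of the robot, y to its left, z up, the work surface at z = 0. Lengths are in m, angles in rad, forces in N, time in s.
With the tool pointing down it reaches from about 0.25 to 0.725 m from the base axis. Payload 9.7 kg.
Tool frame: the origin (TCP) lies at the very end of the fingers, on their centre line; the grasp point (between the pads) lies bot.hold_point_z behind it (bot.hold_point_z is the distance from the TCP to the grasp point, in m); z points along the fingers, y is the line along which they close (so a half turn about z gives the same grasp; the last joint's range is limited). The gripper opens to 85 mm and grips with 20 to 120 N. Pads are 22 mm wide; open, the fingers measure 114 mm over their backs; the gripper's body (76 mm by 85 mm) begins 54 mm behind the grasp point. The pads swing forward as they close: fully open they stand 13 mm farther back than shut.
Start: joints at [1.214, 0.087, 0.176, 1.66, 0, 1.571], TCP at [0.192, 0.515, 0.231] pointing down, gripper open.
Joint ranges: [-3.13, 3.13], [-0.85, 1.81], [-1.15, 1.24], [-2.2, 2.28], [-1.44, 1.52], [-3.14, 3.14]. Speed limits (rad/s): [2.22, 2.22, 2.57, 3.14, 3.14, 3.14].

### API

Orientations are given as [roll, pitch, yaw] about the fixed x, y, z axes, in that order (R = Rz(yaw) Ry(pitch) Rx(roll)).
In Python, from plant import bot gives the robot as it stands.
- The arm moves only by the tool step_arm, never from a script. Its argument "motion" is a list that holds one entry, the list of rows, each a list of 7 numbers: the finger opening in cm, from 0 to 8.54, then the shift along the tool's x, y, z in cm, then the turn, a rotation vector about the tool's x, y, z in degrees. A call has 1 to 12 rows; each row shifts and turns the commanded pose from where the row before left it, along the tool's axes as they then stand; what a row does not reach is not made up. A row lasts 1/12 s, in which the tool goes at most 41.7 mm and 7.16 degrees, less where a joint would pass 70% of its speed; a pose out of reach is approached as far as the arm can. A call is refused whole if a number of a shift passes 4.17 or a number of a turn 7.16, either way. A call with a gripper value outside its range is refused whole. The fingers move at their own pace and stop on an object; the grip force is fixed at half the most. Time passes only in rows, so rows that do not move let the fingers close. It gives the time, the measured TCP pose, the force, the opening and the grip force at its end, in the units of the state.
- bot.sense(): the state, without advancing time (a new reading comes with each control period).
- bot.snapshot(name): name is "scene" or "top" or "wrist"; returns the picture (384x512x3 uint8, red, green, blue); there is no depth.
- bot.camera_info(name): a dict with "K" (3x3 intrinsics, pixels), "D" ([k1, k2, p1, p2, k3] as OpenCV has them; the pictures are not rectified), "view" (4x4, takes a point from world to camera coordinates). Camera axes: x right, y up, looking along -z (the intrinsics and any distortion apply to the point x, -y, -z); pixel columns grow to the right and rows downward; lengths in m; the calibration is good to about 2 mm. A picture is of the moment at which its call begins: read the wrist's pose just before it. camera_info takes no time and is no camera call; for the wrist camera it gives the pose at the moment of the call.
- bot.hand_in(): hands the job in; it is judged then, once.
Trained networks look in the newest picture that a camera, given by its name, has taken for a name from the list of things; names that differ only in an ending like _2 or _b are one class to them, and where a whole thing is asked for, a point or a joint stands for the part that bears it (a point fixed in the world has none). Each returns a list of dicts, best first, with "p" (0 to 1); they miss things now and then, are a little off and sometimes report something else, mostly with a low value. They report only what shows in the picture. A call takes as long as a camera call.
- bot.boxes_of(camera, name): "xy" ([column, row] in pixels, amid what is visible of it).
- bot.masks_of(camera, name): "region" (384x512 bool, what is visible of it) and "xy" ([column, row] in pixels, amid what is visible of it).
- bot.landmark_of(camera, name): "xy" ([column, row] in pixels: a listed point, or the origin of a listed thing).
The state is a dict: "t": time; "q": joint angles; "joint_vel": joint speeds; "joint_efforts": joint torques, N m; "eef_pos": TCP position; "ee_rot": TCP orientation; "wrist_force": force on the tool from outside, world axes, zero at the start; "wrist_torque": the same for the moment, N m; "grip_width": finger opening in m; "gripper_force": force on a finger pad.
Only numpy, scipy, OpenCV 4.12 (cv2) and the standard library are available. Lean on these libraries where they do the work, as an engineer would, in place of code of your own. Each camera call takes 0.05 s, during which the arm holds its last target. There are 200 camera calls.

## Working session

There is one attempt and no reset: what is moved stays moved. The work goes in short steps, Python scripts to look and compute and a tool call to move; the robot and the scene stay as the last step left them, time stands still between calls to the robot, and variables do not carry over. Pictures are saved under pics/ and viewed, at most 10 in all, crops included, and the job is handed in when it is done.

Besides the shell and the picture viewer there is one more tool, called after "Emit:" as a command line: name --argument value ..., lists and objects as JSON in quotes. step_arm: Moves the arm, as the interface text tells. Its arguments: {"type":"object","properties":{"motion":{"type":"array","items":{"type":"array","items":{"type":"array","items":{"type":"number"}}}}},"required":["motion"]}

```bash
mkdir -p pics; cat > h.py <<'E'
import numpy as np, cv2
from plant import bot
def snap(c,n):
    im=bot.snapshot(c); cv2.imwrite(f'pics/{n}.png',im[:,:,::-1]); return im
def ray(c,xy,z):
    i=bot.camera_info(c);K=np.array(i['K'],float);D=np.array(i['D'],float);V=np.array(i['view'])
    u=cv2.undistortPoints(np.array([[xy]],float),K,D)[0,0]
    d=V[:3,:3].T@np.array([u[0],-u[1],-1]);o=-V[:3,:3].T@V[:3,3]
    return o+d*(z-o[2])/d[2]
def proj(c,P):
    i=bot.camera_info(c);V=np.array(i['view']);P=np.atleast_2d(P)
    p=P@V[:3,:3].T+V[:3,3]; p=p*[1,-1,-1]
    return cv2.projectPoints(p.reshape(-1,1,3),np.zeros(3),np.zeros(3),np.array(i['K'],float),np.array(i['D'],float))[0][:,0]
E
python3 - <<'E'
from h import *
a=snap('top','top0');b=snap('scene','sc0')
cv2.imwrite('pics/both.png',cv2.resize(np.hstack([a,b])[:,:,::-1],(800,300)))
for c in('top','scene'):
  for n,z in(('fixture',0),('pallet',.03),('bridge',.038),('bench_block',0),('tin',0),('spool',0)):
    for r in bot.landmark_of(c,n)[:1]: print(c,n,np.round(r['xy'],1),round(r['p'],2),ray(c,r['xy'],z).round(4))
print(bot.sense(),bot.hold_point_z)
E
```

```text
top fixture [230.8 185.1] 0.84 [0.5713 0.186  0.    ]
top pallet [237.3 198.1] 0.95 [0.5312 0.1671 0.03  ]
top bridge [226.1 162.3] 0.86 [0.6247 0.1955 0.038 ]
top bench_block [369.6 206.1] 0.57 [ 0.5099 -0.1805  0.    ]
top tin [363.4 175.4] 0.69 [ 0.5929 -0.168   0.    ]
top spool [151.  158.8] 0.72 [0.6467 0.4025 0.    ]
scene fixture [234.  202.8] 0.73 [ 0.5763  0.1929 -0.    ]
scene pallet [228.5 199. ] 0.8 [0.5466 0.1702 0.03  ]
scene bridge [248.1 184.4] 0.64 [0.6223 0.1933 0.038 ]
scene bench_block [316.9 286.9] 0.88 [ 0.513  -0.1722  0.    ]
scene tin [347.2 269.9] 0.8 [ 0.5936 -0.173   0.    ]
scene spool [215.1 172.6] 0.53 [0.6388 0.388  0.    ]
{'t': 0.7, 'q': array([1.21401731e+00, 8.68895430e-02, 1.75900832e-01, 1.65979560e+00,
       4.79090805e-05, 1.57081069e+00]), 'joint_vel': array([-3.68935856e-04,  3.04018944e-04,  1.01588729e-03,  1.76394879e-03,
       -2.20929658e-03,  5.68409148e-05]), 'joint_efforts': array([ 5.55230035e-04, -5.19966710e+01,  4.64784479e+01,  1.16876221e-03,
       -1.20463102e-05, -8.10361570e-06]), 'eef_pos': array([0.19207856, 0.51536811, 0.23129035]), 'ee_rot': array([ 3.14158063e+00, -4.79092531e-05,  2.78479928e+00]), 'wrist_force': array([0.43999472, 0.42758556, 0.20519991]), 'wrist_torque': array([-0.01619416, -0.03089884,  0.01789137]), 'gripper_force': 0.0, 'grip_width': 0.08546036346641378} 0.0187
```

View pics/top0.png

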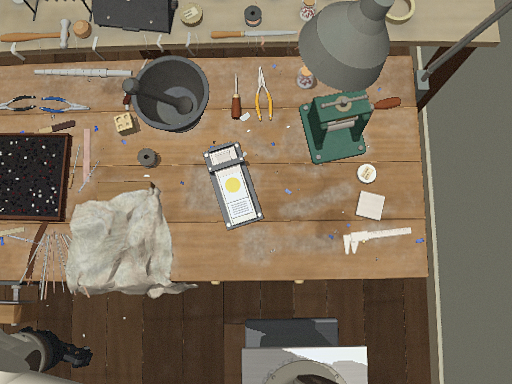

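View pics/sc0.png

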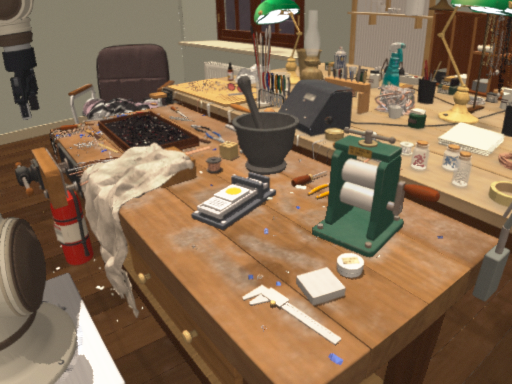

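The fixture sits around pixel (232,187) in the top view, and the pallet's brass inlay is at (233,185). The bystanders are well clear: spool at (148,157), tin at (367,173), block at (371,205). I'll move the wrist camera over the fixture to refine this.

Emit:
step_arm --motion '[[[0,0,0,0,0,0,6.8],[0,0,0,0,0,0,6.8],[0,0,0,0,0,0,6.8],[0,0,0,0,0,0,6.8],[0,0,0,0,0,0,6.8],[0,0,0,0,0,0,6.8],[0,0,0,0,0,0,6.8],[0,0,0,0,0,0,6.8]]]'

```text
t: 1.37
eef_pos: [0.1921, 0.5154, 0.2313]
ee_rot: [3.142, -0.0, 1.829]
wrist_force: [-0.3, 0.5, 0.2]
grip_width: -0.0002
gripper_force: 0.0
```

Emit:
step_arm --motion '[[[0,-3.5,1.4,0,0,0,0],[0,-3.5,1.4,0,0,0,0],[0,-3.5,1.4,0,0,0,0],[0,-3.5,1.4,0,0,0,0],[0,-3.5,1.4,0,0,0,0],[0,-3.5,1.4,0,0,0,0],[0,-3.5,1.4,0,0,0,0],[0,-3.5,1.4,0,0,0,0],[0,-3.5,1.4,0,0,0,0],[0,-3.5,1.4,0,0,0,0],[0,-3.5,1.4,0,0,0,0],[0,-3.5,1.4,0,0,0,0]]]'

```text
t: 2.37
eef_pos: [0.4649, 0.1521, 0.2315]
ee_rot: [3.141, -0.0, 1.835]
wrist_force: [0.0, 1.0, 0.5]
grip_width: -0.0
gripper_force: 0.0
```

```bash
python3 - <<'E'
from h import *
s=bot.sense();print(s['t'],s['eef_pos'],s['ee_rot'],s['q'],s['wrist_force'])
a=snap('wrist','w0')
for n,z in(('fixture',0),('pallet',.03),('bridge',.038)):
    for r in bot.landmark_of('wrist',n)[:1]: print(n,np.round(r['xy'],1),round(r['p'],2),ray('wrist',r['xy'],z).round(4))
E
```

```text
2.3667 [0.46486889 0.15214277 0.23154976] [ 3.14090457e+00 -1.01110747e-04  1.83528632e+00] [ 3.16255535e-01 -5.90591800e-02  2.87973015e-02  1.65796041e+00
  6.53719593e-05  1.62256193e+00] [0.04359722 1.03178778 0.51530777]
pallet [394.9 171.9] 0.71 [0.6231 0.1904 0.03  ]
bridge [394.  169.1] 0.89 [0.6159 0.1956 0.038 ]
```

View pics/w0.png

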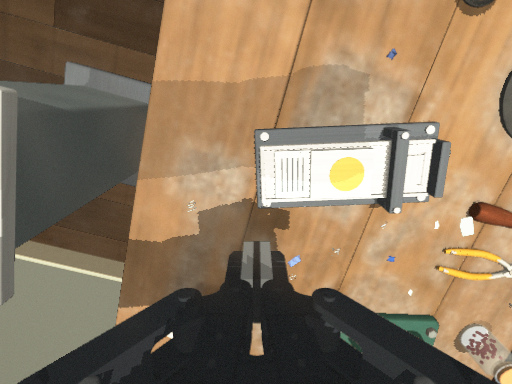

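The wrist view shows the fixture between about (256,125) and (450,210), with the ledge grooves at (292,175), inlay at (347,174) and bridge at (398,170). I'll enlarge it to read the edges.

```bash
python3 - <<'E'
import cv2
a=cv2.imread('pics/w0.png')[112:222,248:456]
cv2.imwrite('pics/w0c.png',cv2.resize(a,None,fx=3.8,fy=3.8,interpolation=cv2.INTER_CUBIC))
E
```

```text
(no output)
```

View pics/w0c.png

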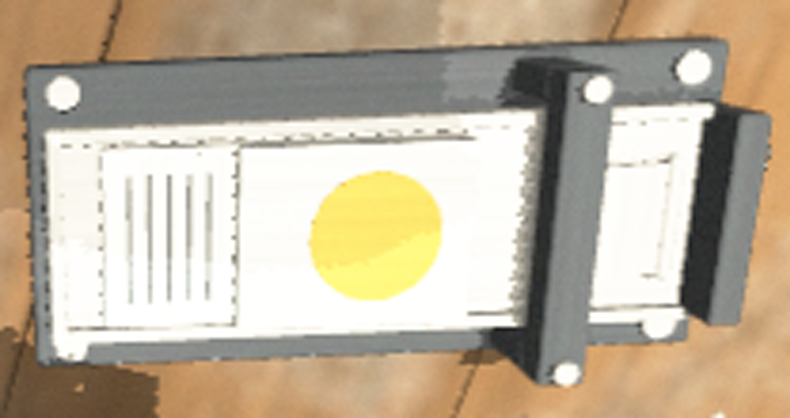

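```bash
python3 - <<'E'
from h import *
from scipy.optimize import least_squares
f=lambda u,v:np.array([u/3.8+248-.37,v/3.8+112-.37])
fx=[((27,68),(-110,50,12)),((728,40),(110,50,12)),((42,364),(-110,-50,12))]
br=[((598,90),55),((567,374),55)]
P=lambda uv,z:ray('wrist',f(*uv),z/1e3)
for uv,X in fx: print(X,P(uv,X[2]).round(4))
for uv,z in br: print('screw',P(uv,z).round(4))
pix=np.array([f(*u) for u,_ in fx]);X=np.array([x for _,x in fx])/1e3
sm=f(582.5,232)
def W(p,X): c,s=np.cos(p[2]),np.sin(p[2]); return np.c_[p[0]+c*X[:,0]-s*X[:,1],p[1]+s*X[:,0]+c*X[:,1],X[:,2]]
XX=np.vstack([X,[.049,0,.055]]);pp=np.vstack([pix,sm])
r=least_squares(lambda p:(proj('wrist',W(p,XX))-pp).ravel(),[.57,.186,.25]);p=r.x
print(p,np.degrees(p[2]),r.fun.round(1))
R=np.array([[np.cos(p[2]),np.sin(p[2])],[-np.sin(p[2]),np.cos(p[2])]])
for n,uv,z in(('rearL',(105,148),37),('rearR',(103,327),37),('stepL',(240,146),43),('stepR',(238,325),43),('inlay',(376,235),43)):
    w=P(uv,z);print(n,w.round(4),(R@(w[:2]-p[:2])*1e3).round(1))
E
```

```text
(-110, 50, 12) [0.4515 0.1944 0.012 ]
(110, 50, 12) [0.6582 0.2591 0.012 ]
(-110, -50, 12) [0.4817 0.1011 0.012 ]
screw [0.6039 0.234  0.055 ]
screw [0.6292 0.1542 0.055 ]
[0.57010815 0.18000237 0.30499579] 17.474971572337683 [-1.  -0.5  2.  -1.  -1.5  1.   0.3  1. ]
rearL [0.4791 0.1805 0.037 ] [-86.6  27.8]
rearR [0.4941 0.1268 0.037 ] [-88.5 -27.9]
stepL [0.5161 0.1921 0.043 ] [-47.9  27.8]
stepR [0.5327 0.14   0.043 ] [-47.7 -26.9]
inlay [0.5635 0.1775 0.043 ] [-7.1 -0.4]
```

Emit:
step_arm --motion '[[[0,0,0,0,0,0,-2.3],[0,-0.1,0.82,2.5,0,0,0],[0,-0.1,0.82,3.0,0,0,0],[0,-0.1,0.82,3.0,0,0,0],[0,-0.1,0.82,3.0,0,0,0],[0,-0.1,0.82,3.0,0,0,0],[0,0,0,2.0,0,0,0],[0,0,0,1.0,0,0,0],[0,0,0,0,0,0,0],[0,0,0,0,0,0,0]]]'

```text
t: 3.4
eef_pos: [0.5043, 0.1622, 0.0571]
ee_rot: [3.141, -0.0, 1.877]
wrist_force: [-0.4, 0.2, 0.4]
grip_width: 0.0
gripper_force: 0.0
```

```bash
python3 - <<'E'
from h import *
a=snap('wrist','w1');b=snap('scene','s1')[150:240,180:290]
cv2.imwrite('pics/w1b.png',np.hstack([cv2.resize(a[80:300,110:],(402,220*402//402)),cv2.resize(b,(269,220))])[:,:,::-1])
s=bot.sense();print(s['eef_pos'],s['ee_rot'],s['wrist_force'])
E
```

```text
[0.50532355 0.16211825 0.0582469 ] [ 3.13892093e+00 -6.25120574e-05  1.87612614e+00] [-0.15246212 -0.04268436  0.00896271]
```

View pics/w1b.png

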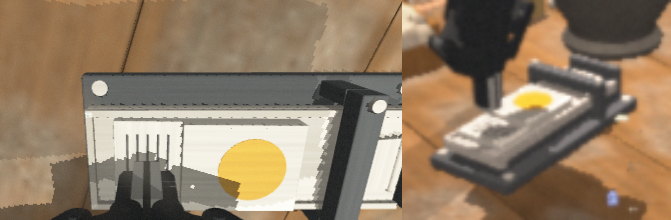

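Fingertips are above the ledge, aligned with its grooves and clear of the step. I'll go down to contact.

Emit:
step_arm --motion '[[[0,-0.2,0,0.8,0,0,0],[0,0,0,0.8,0,0,0],[0,0,0,0.3,0,0,0],[0,0,0,0.2,0,0,0],[0,0,0,0,0,0,0]]]'

```text
t: 3.92
eef_pos: [0.5052, 0.1594, 0.0353]
ee_rot: [-3.141, 0.0, 1.875]
wrist_force: [-2.7, -1.4, 6.4]
grip_width: -0.0
gripper_force: 2.8
```

Emit:
step_arm --motion '[[[0,0,0,0.3,0,0,0],[0,0,0,0.3,0,0,0],[0,0,0,0,0,0,0],[0,0,0,0,0,0,0]]]'

```text
t: 4.25
eef_pos: [0.5053, 0.1594, 0.0303]
ee_rot: [3.141, 0.0, 1.875]
wrist_force: [-4.6, -1.5, 12.2]
grip_width: 0.0001
gripper_force: 5.7
```

Emit:
step_arm --motion '[[[0,0,0,0.2,0,0,0],[0,0,0,0,0,0,0],[0,0,0.3,0,0,0,0],[0,0,0.3,0,0,0,0],[0,0,0.3,0,0,0,0],[0,0,0.3,0,0,0,0],[0,0,0.3,0,0,0,0],[0,0,0,0,0,0,0]]]'

```text
t: 4.92
eef_pos: [0.5196, 0.164, 0.0285]
ee_rot: [-3.142, -0.0, 1.875]
wrist_force: [-6.6, -2.3, 13.6]
grip_width: -0.0001
gripper_force: 6.8
```

```bash
python3 - <<'E'
from h import *
a=snap('wrist','w2')
cv2.imwrite('pics/w2c.png',cv2.resize(a[90:300,150:],None,fx=1.7,fy=1.7)[:,:,::-1])
s=bot.sense();print(s['eef_pos'],s['ee_rot'],s['wrist_force'])
E
```

```text
[0.51960316 0.163936   0.02861784] [ 3.14133573e+00 -1.57190327e-05  1.87528497e+00] [-5.91976743 -2.45817848 13.30733832]
```

View pics/w2c.png

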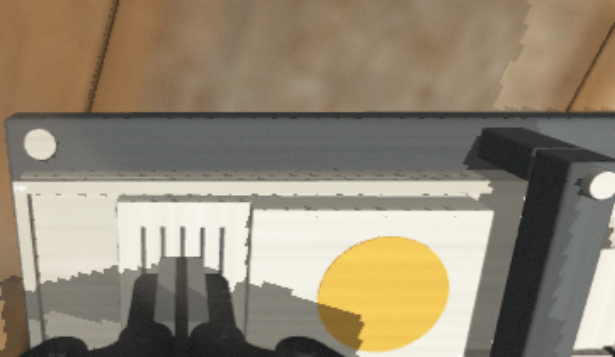

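Pallet has moved about 10 mm, driven by friction. The fingertips are mid-ledge and the bed is down about 8 mm. I'll carry on under the bridge.

Emit:
step_arm --motion '[[[0,0,0,0.05,0,0,0],[0,0,0.3,0,0,0,0],[0,0,0.3,0,0,0,0],[0,0,0.3,0,0,0,0],[0,0,0.3,0,0,0,0],[0,0,0.3,0,0,0,0],[0,0,0.3,0,0,0,0],[0,0,0.3,0,0,0,0],[0,0,0.3,0,0,0,0],[0,0,0,0,0,0,0]]]'

```text
t: 5.8
eef_pos: [0.5425, 0.1712, 0.0282]
ee_rot: [3.142, -0.0, 1.875]
wrist_force: [-5.4, -1.9, 14.8]
grip_width: 0.0001
gripper_force: 7.1
```

Emit:
step_arm --motion '[[[0,0,0.3,0,0,0,0],[0,0,0.3,0,0,0,0],[0,0,0.3,0,0,0,0],[0,0,0.3,0,0,0,0],[0,0,0.3,0,0,0,0],[0,0,0.3,0,0,0,0],[0,0,0.3,0,0,0,0],[0,0,0.3,0,0,0,0],[0,0,0,0,0,0,0]]]'

```text
t: 6.55
eef_pos: [0.5653, 0.1783, 0.0281]
ee_rot: [-3.141, -0.0, 1.875]
wrist_force: [-6.3, -1.1, 13.7]
grip_width: 0.0002
gripper_force: 6.8
```

```bash
python3 - <<'E'
from h import *
a=snap('wrist','w3')
cv2.imwrite('pics/w3c.png',cv2.resize(a[90:300,80:],None,fx=1.7,fy=1.7)[:,:,::-1])
s=bot.sense();print(s['eef_pos'],s['ee_rot'],s['wrist_force'])
E
```

```text
[0.56528729 0.17831105 0.02818072] [ 3.14149172e+00 -6.75013946e-06  1.87528765e+00] [-6.72884896 -1.96674231 13.66967632]
```

View pics/w3c.png

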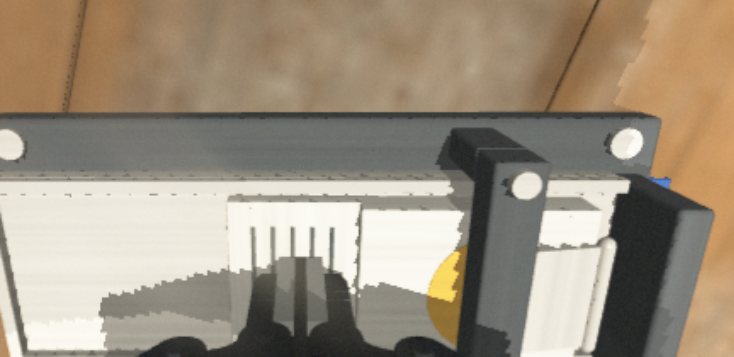

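The pallet front is past the bridge and now meets the leaf nose, at about (605,245). The step has about 12 mm left to go. I'll continue gently to the stop.

Emit:
step_arm --motion '[[[0,0,0.2,0.05,0,0,0],[0,0,0.2,0,0,0,0],[0,0,0.2,0,0,0,0],[0,0,0.2,0,0,0,0],[0,0,0.2,0,0,0,0],[0,0,0.2,0,0,0,0],[0,0,0,0,0,0,0]]]'

```text
t: 7.18
eef_pos: [0.5764, 0.1818, 0.0276]
ee_rot: [-3.141, -0.0, 1.875]
wrist_force: [-6.7, -2.3, 13.1]
grip_width: 0.0001
gripper_force: 7.3
```

Emit:
step_arm --motion '[[[0,0,0.2,0,0,0,0],[0,0,0.2,0,0,0,0],[0,0,0.2,0,0,0,0],[0,0,0.2,0,0,0,0],[0,0,0,0,0,0,0]]]'

```text
t: 7.6
eef_pos: [0.5838, 0.1841, 0.0274]
ee_rot: [-3.14, -0.0, 1.875]
wrist_force: [-7.9, -1.7, 12.9]
grip_width: -0.0
gripper_force: 7.2
```

```bash
python3 - <<'E'
from h import *
a=snap('wrist','w4')
cv2.imwrite('pics/w4c.png',cv2.resize(a[90:300,80:],None,fx=1.7,fy=1.7)[:,:,::-1])
s=bot.sense();print(s['eef_pos'],s['ee_rot'],s['wrist_force'])
E
```

```text
[0.58377496 0.18411653 0.02742184] [-3.14045834e+00 -4.04477827e-05  1.87528497e+00] [-8.83274045 -3.26194779 12.92288106]
```

View pics/w4c.png

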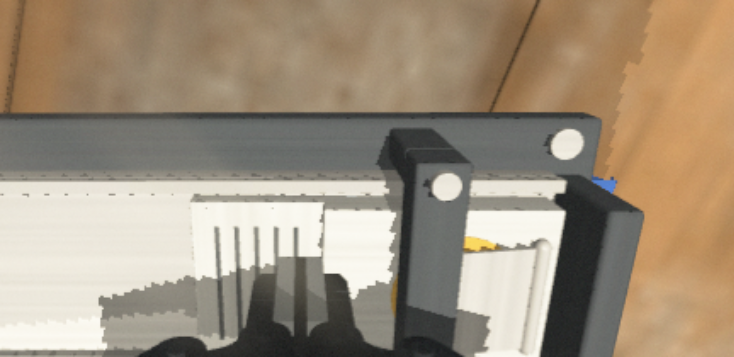

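The fingertip now bears on the step at column 323. About 4 mm remain, so I'll push until the force rises.

Emit:
step_arm --motion '[[[0,0,0.15,0,0,0,0],[0,0,0.15,0,0,0,0],[0,0,0,0,0,0,0]]]'

```text
t: 7.9
eef_pos: [0.5865, 0.185, 0.0274]
ee_rot: [-3.14, -0.0, 1.875]
wrist_force: [-8.3, -2.6, 13.3]
grip_width: -0.0001
gripper_force: 7.3
```

Emit:
step_arm --motion '[[[0,0,0.15,0,0,0,0],[0,0,0,0,0,0,0]]]'

```text
t: 8.07
eef_pos: [0.5879, 0.1854, 0.0274]
ee_rot: [-3.14, -0.0, 1.875]
wrist_force: [-8.0, -2.9, 13.3]
grip_width: 0.0
gripper_force: 8.2
```

Emit:
step_arm --motion '[[[0,0,0.1,0,0,0,0],[0,0,0,0,0,0,0]]]'

```text
t: 8.23
eef_pos: [0.5881, 0.1855, 0.0273]
ee_rot: [-3.138, -0.0, 1.875]
wrist_force: [-12.3, -4.2, 14.4]
grip_width: -0.0
gripper_force: 9.6
```

Emit:
step_arm --motion '[[[0,0,0.1,0,0,0,0],[0,0,0,0,0,0,0]]]'

```text
t: 8.4
eef_pos: [0.5883, 0.1855, 0.0272]
ee_rot: [-3.137, 0.0, 1.875]
wrist_force: [-16.0, -5.6, 17.7]
grip_width: -0.0002
gripper_force: 13.1
```

Force is rising while position holds, with the step at about x = 25 mm, so the pallet is home. I'll ease the preload slightly and lift straight up.

Emit:
step_arm --motion '[[[0,0,-0.1,0,0,0,0],[0,0,0,-0.3,0,0,0],[0,0,0,-0.3,0,0,0],[0,0,0,-0.3,0,0,0],[0,0,0,-0.5,0,0,0],[0,0,0,-1.0,0,0,0],[0,0,0,-2.0,0,0,0],[0,0,-2.0,-3.0,0,0,0],[0,0,-2.0,-3.0,0,0,0],[0,0,-2.0,-3.0,0,0,0],[0,0,-2.0,-3.0,0,0,0],[0,0,0,0,0,0,0]]]'

```text
t: 9.4
eef_pos: [0.5132, 0.162, 0.1986]
ee_rot: [3.132, -0.0, 1.875]
wrist_force: [-0.1, -0.2, 1.1]
grip_width: -0.0003
gripper_force: 0.0
```

```bash
python3 - <<'E'
from h import *
s=bot.sense();print(s['t'],s['eef_pos'],s['ee_rot'],s['wrist_force'])
a=snap('wrist','w5')
cv2.imwrite('pics/w5c.png',cv2.resize(a[100:240,200:],None,fx=2.5,fy=2.5,interpolation=cv2.INTER_CUBIC)[:,:,::-1])
p=[.5701,.18,.305];c,sn=np.cos(p[2]),np.sin(p[2])
for n,X in(('step',[.025,.028,.038]),('step-',[.025,-.028,.038]),('rear',[-.015,.028,.032]),('baseRL',[-.11,.05,.012]),('baseFL',[.11,.05,.012]),('screw',[.049,0,.055])):
    w=[p[0]+c*X[0]-sn*X[1],p[1]+sn*X[0]+c*X[1],X[2]]
    print(n,((proj('wrist',w)[0]-[200,100])*2.5).round(0))
E
```

```text
9.4 [0.51321461 0.16198472 0.19863668] [ 3.13165507e+00 -2.59129826e-05  1.87540703e+00] [-0.05788276 -0.16330476  1.11080331]
step [346. 128.]
step- [334. 260.]
rear [244. 126.]
baseRL [16. 66.]
baseFL [532.  66.]
screw [412. 207.]
```

View pics/w5c.png

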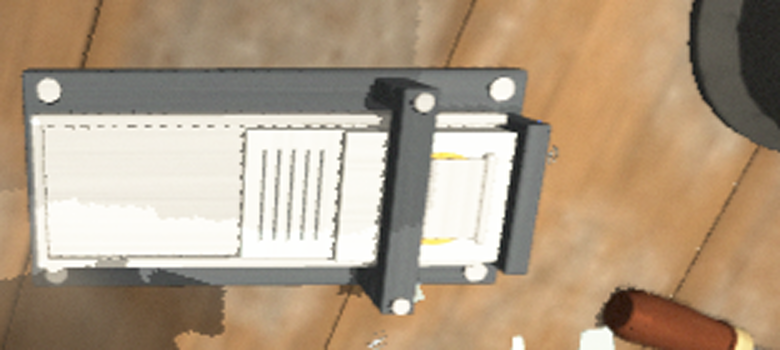

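The final view shows the pallet under the bridge with its step at columns 334–343 and rear edge at 244. Both match the predicted home position to within about 1 mm. The arm is clear.

```bash
python3 -c "
from plant import bot
print(bot.hand_in())"
```

```text
the job is handed in; nothing more can be done
None
```

I pressed the pallet down, slid it under the bridge and leaf to the end stop, let go, and handed the job in at about 9.5 s. The last picture shows it home within about 1 mm; I didn't measure the clamped bed height directly.

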